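# Push the brass test rod home in its V-groove

### The job

Two test rods lie in the V-grooves of the rod rest. Gently push the brass-coloured rod along its groove until its end touches the red rubber stop, keeping it down in the groove, then let go of it and leave it there. Leave the grey steel rod where it lies.

Things in the scene. Friction and masses are not known exactly. Their poses are not given: they have to be found in the camera images.
- rod_rest: Fixed grey base, 300x136x10 mm, with two dark 90-degree V-grooves 260 mm long and a stop plate (top z=66) at one end. Origin on the table, mid-length, midway between the grooves; x along them to the stop (world +y, within 12 deg), y across, z up. Grooves at y=+42 and -42, x=-130..130; V bottom z=22, edges z=35, 17 either side of the groove's middle. Face of the red stop: x=133.
- brass_rod: Yellow brass-coloured round rod, 28 mm diameter, 120 long, 0.25 kg, lying along either groove, 40 to 90 mm short of the stop; slides at 1 to 4 N. Origin mid-length on its axis, 42 mm above the table; its top is at 56, 21 above the groove's edges. x axis along the rod towards the stop; y, z turn as it rolls. At the stop its origin is at x=73 mm of the rod rest.
- steel_rod: Light grey steel rod of the same size, lying the same way in the other groove, 84 mm beside the brass one (middle to middle across), also short of the stop. To be left alone. Origin mid-length on its axis, x axis along the rod.
- stop_strip: Red rubber strip 122 mm wide, 30 mm high, 10 mm thick, on the stop plate across the ends of both grooves. Origin: middle of the face that looks at the rods, 42 mm above the table; x axis as the rod rest's. It gives about 1 mm for each 1.5 N pressed, 6 mm at most.

How it is judged:
On the way:
1. the brass rod touches the red stop (at least 0.5 N) (contact force between brass_rod and stop_strip above 0.5 N), for 0.05 s.
At the end, for the whole second after the job is handed in: The brass rod rests in its V-groove (axis within 10 mm of the groove's middle line and within 10 degrees of its direction, height within about 7 mm of lying in the V), its end within 10 mm of the uncompressed face of the red stop, at rest; the steel rod is within 15 mm of where it began (x of brass_rod in the frame of rod_rest above 0.063 m and z of brass_rod in the frame of rod_rest between 0.035 and 0.05 m and (y of brass_rod in the frame of rod_rest between 0.032 and 0.052 m or y of brass_rod in the frame of rod_rest between -0.052 and -0.032 m) and angle between the x axis of brass_rod and the x axis of rod_rest, either way round below 0.17 rad and linear speed of brass_rod below 0.02 m/s and distance of steel_rod from where it was at the start of the episode below 0.015 m); the robot touches nothing.
It fails at once if the brass rod is pressed against the stop with more than 25 N (contact force between brass_rod and stop_strip above 25 N).
It fails at once if the brass rod is lifted more than 20 mm out of its groove (z of brass_rod in the frame of rod_rest above 0.062 m).
It fails at once if the steel rod is moved by more than 15 mm (distance of steel_rod from where it was at the start of the episode above 0.015 m).
It also fails if it takes over 32 s, if anything falls off the work surface, if the arm or the gripper's body presses on something with over 40 N, if the wrist force passes 120 N, or if a joint passes its speed limit or range.

### The arm

A 6-joint arm with a two-finger parallel gripper is mounted at the origin on a cart in front of the work surface, level with it; the furniture and walls round the work are solid. World frame = base frame: x ahead of the robot, y to its left, z up, the work surface at z = 0. Lengths are in m, angles in rad, forces in N, time in s.
With the tool pointing down it reaches from about 0.35 to 0.975 m from the base axis. Payload 7.1 kg.
Tool frame: the origin (TCP) lies midway between the tips of the shut fingers; the grasp point (between the pads) lies 19 mm behind it; z points along the fingers, x is the direction in which the jaws open and shut, and the axes are right-handed (so a half turn about z gives the same grasp; the last joint's range is limited). The gripper opens to 88 mm and grips with 3 to 60 N. Pads are 20 mm wide; open, the fingers measure 115 mm over their backs; the gripper's body (75 mm by 178 mm) begins 61 mm behind the grasp point.
Start: joints at [1.128, 0.423, 1.63, -0, 1.089, -0.019], TCP at [0.257, 0.57, 0.223] pointing down, gripper open.
Joint ranges: [-3, 3], [-0.9, 2.11], [0.09, 2.58], [-1.31, 4.45], [0.11, 2.69], [-2.54, 2.54]. Speed limits (rad/s): [2.39, 2.39, 3.01, 3.14, 3.14, 3.14].

### API

Orientations are given as a unit quaternion [w, x, y, z].
In Python, from station import move_pose, movel, movej, command_gripper, wait, inverse_kinematics, read_camera, camera_info, MotionError, job_done, get_time, get_joint_pos, get_qvel, get_effort, get_tcp_pos, get_ee_rot, get_ft_force, get_ft_torque, get_grip_width gives the robot as it stands. Calls block until the motion is done:
- move_pose(position, orientation): joint-space move of the TCP to a pose.
- movel(position, frame=None, v=0.15, until_force=None): straight line of the TCP; frame=None keeps the orientation; v is the mean speed in m/s. With until_force (N) it stops when the force on the tool has changed by that much, and returns True; else False.
- movej(angles): joint-space move.
- command_gripper(opening): opening from 0.0 (shut) to 1.0 (fully open); the grip force is fixed at half the most; returns when the fingers have stopped.
- wait(seconds).
- inverse_kinematics(position, orientation): joint angles nearest the present ones, or None.
- read_camera(name): name is "side" or "top" or "wrist"; returns the picture (384x512x3 uint8, red, green, blue); there is no depth.
- camera_info(name): a dict with "intrinsics" (3x3 intrinsics, pixels), "T" (4x4, takes a point from camera to world coordinates); the wrist camera has in their place "tool_from_camera" (4x4, takes a point from camera to tool coordinates, whose origin is the TCP and whose axes are the tool frame's). Camera axes: x right, y up, looking along -z (the intrinsics and any distortion apply to the point x, -y, -z); pixel columns grow to the right and rows downward; lengths in m; the calibration is good to about 2 mm. A picture is of the moment at which its call begins: read the wrist's pose just before it. camera_info takes no time and is no camera call.
A pose or a line that the arm cannot do raises MotionError and nothing moves.
- job_done(): hands the job in, once; it reports no verdict.
Readings, each from a call of its own:
- get_time(): time.
- get_joint_pos(): joint angles.
- get_qvel(): joint speeds.
- get_effort(): joint torques, N m.
- get_tcp_pos(): TCP position.
- get_ee_rot(): TCP orientation.
- get_ft_force(): force on the tool from outside, world axes, zero at the start.
- get_ft_torque(): the same for the moment, N m.
- get_grip_width(): opening from 0.0 (shut) to 1.0 (fully open).
Only numpy, scipy, OpenCV 4.12 (cv2) and the standard library are available. Lean on these libraries where they do the work, as an engineer would, in place of code of your own. Each camera call takes 0.05 s, during which the arm holds its last target.

## Working session

There is one attempt and no reset: what is moved stays moved. The work goes in short steps, each a Python script; the robot and the scene stay as the last script left them, time stands still between calls to the robot, and variables do not carry over. Pictures are saved under pics/ and viewed, and the job is handed in when it is done.

```bash
mkdir -p pics; ls; python3 - <<'E'
from station import *
import cv2,numpy as np
np.set_printoptions(precision=4,suppress=True)
for n in ("top","side"):
    im=read_camera(n); cv2.imwrite(f"pics/{n}0.png",im[:,:,::-1]); c=camera_info(n); print(n,c)
print(camera_info("wrist"),get_time(),get_ee_rot(),get_tcp_pos())
im=read_camera("wrist"); cv2.imwrite("pics/wrist0.png",im[:,:,::-1])
E
```

```text
pics
top {'intrinsics': array([[384.8994,   0.    , 253.2661],
       [  0.    , 384.8994, 194.4348],
       [  0.    ,   0.    ,   1.    ]]), 'T': array([[ 0.0045,  0.99  , -0.1412,  0.3701],
       [-0.9999,  0.0029, -0.0119,  0.0835],
       [-0.0114,  0.1413,  0.9899,  0.9083],
       [ 0.    ,  0.    ,  0.    ,  1.    ]])}
side {'intrinsics': array([[428.8676,   0.    , 256.1643],
       [  0.    , 428.8676, 189.9475],
       [  0.    ,   0.    ,   1.    ]]), 'T': array([[ 0.8306,  0.3469, -0.4356,  0.1306],
       [-0.5564,  0.4845, -0.6751, -0.4767],
       [-0.0231,  0.8031,  0.5954,  0.5474],
       [ 0.    ,  0.    ,  0.    ,  1.    ]])}
{'intrinsics': array([[327.005 ,   0.    , 250.7259],
       [  0.    , 327.005 , 194.118 ],
       [  0.    ,   0.    ,   1.    ]]), 'tool_from_camera': array([[ 1.    , -0.0006,  0.0005, -0.0008],
       [-0.0004, -0.9557, -0.2942, -0.0813],
       [ 0.0006,  0.2942, -0.9557, -0.1627],
       [ 0.    ,  0.    ,  0.    ,  1.    ]])} 0.1 [ 0.0004  0.84    0.5426 -0.0006] [0.2568 0.5693 0.222 ]
```

View pics/top0.png

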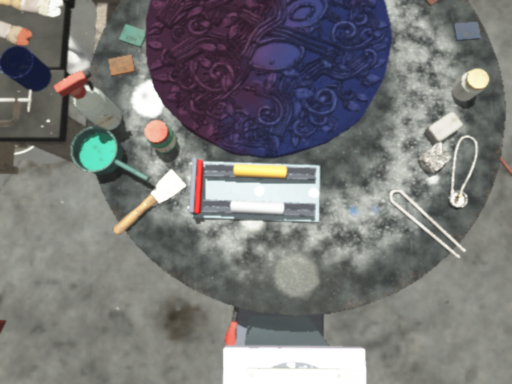

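View pics/side0.png

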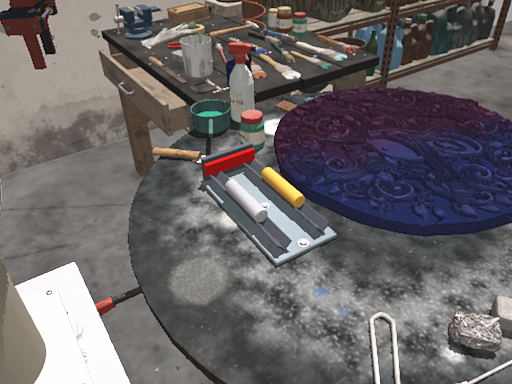

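The top view shows the brass rod in the far groove, at about col 234–287, row 170. The steel rod is in the near groove at about col 230–284, row 207. The red stop is at col 197, rows 160–214. The side view agrees. Next I measure these points.

```bash
cat > h.py <<'E'
from station import *
import cv2,numpy as np
np.set_printoptions(precision=4,suppress=True)
def ray(n,uv):
    c=camera_info(n);K=c["intrinsics"];T=c["T"]
    d=np.array([(uv[0]-K[0,2])/K[0,0],-(uv[1]-K[1,2])/K[1,1],-1.])
    return T[:3,3],T[:3,:3]@d
def onz(n,uv,z):
    o,d=ray(n,uv);return o+d*(z-o[2])/d[2]
def tri(a,b):
    (o,d),(p,e)=ray("top",a),ray("side",b)
    s=np.linalg.lstsq(np.c_[d,-e],p-o,rcond=None)[0]
    x,y=o+s[0]*d,p+s[1]*e
    return (x+y)/2,np.linalg.norm(x-y)
def blob(m):
    m=m.astype(np.uint8)*255
    cs,_=cv2.findContours(m,cv2.RETR_EXTERNAL,cv2.CHAIN_APPROX_NONE)
    return max(cs,key=cv2.contourArea)
def ends(c):
    (cx,cy),(w,h),a=cv2.minAreaRect(c)
    if w<h:a+=90;w,h=h,w
    t=np.deg2rad(a);v=np.array([np.cos(t),np.sin(t)])*(w+0)/2
    return np.array([cx,cy])-v,np.array([cx,cy])+v,(w,h)
def masks(n,im):
    H=cv2.cvtColor(im,cv2.COLOR_RGB2HSV).astype(int)
    h,s,v=H[...,0],H[...,1],H[...,2]
    roi=np.zeros(h.shape,bool)
    if n=="top": roi[150:230,185:330]=1
    else: roi[140:265,195:345]=1
    return dict(brass=roi&(h>15)&(h<32)&(s>110)&(v>90),red=roi&((h<8)|(h>172))&(s>150)&(v>70))
E
python3 - <<'E'
from h import *
P={}
for n in ("top","side"):
    im=read_camera(n)
    for k,m in masks(n,im).items():
        c=blob(m);e=ends(c);P[n,k]=e;print(n,k,cv2.contourArea(c),*e,cv2.minAreaRect(c)[0])
    a=cv2.resize(im[150:230,185:330] if n=="top" else im[130:270,190:350],None,fx=5 if n=="top" else 4,fy=5 if n=="top" else 4,interpolation=cv2.INTER_CUBIC)
    cv2.imwrite(f"pics/{n}_z.png",a[:,:,::-1])
for i in (0,1):
    print("brass top z.05",onz("top",P["top","brass"][i],.050))
    print("red top z.057",onz("top",P["top","red"][i],.057))
mt=(P["top","brass"][0]+P["top","brass"][1])/2;ms=(P["side","brass"][0]+P["side","brass"][1])/2
print("brass mid tri",tri(mt,ms))
E
```

```text
top brass 225.5 [232.9577 171.1561] [286.0354 172.1968] (53.087833404541016, 10.3509521484375) (259.4965515136719, 171.67642211914062)
top red 242.5 [199.9131 159.9342] [196.6945 213.0421] (53.20540237426758, 5.747030735015869) (198.3037872314453, 186.48812866210938)
side brass 675.5 [262.6118 169.4529] [302.4706 203.6176] (52.497169494628906, 14.642806053161621) (282.5411682128906, 186.53529357910156)
side red 618.0 [255.2929 152.771 ] [204.084  170.3284] (54.13513946533203, 13.270270347595215) (229.6884765625, 161.5496826171875)
brass top z.05 [0.5458 0.1403 0.05  ]
red top z.057 [0.5701 0.2151 0.057 ]
brass top z.05 [0.5437 0.0197 0.05  ]
red top z.057 [0.4494 0.2193 0.057 ]
brass mid tri (array([0.5491, 0.0787, 0.0394]), np.float64(0.004990643625452604))
```

View pics/top_z.png

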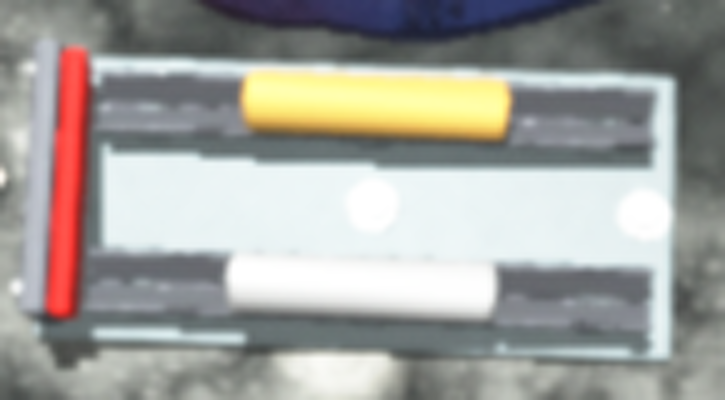

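View pics/side_z.png

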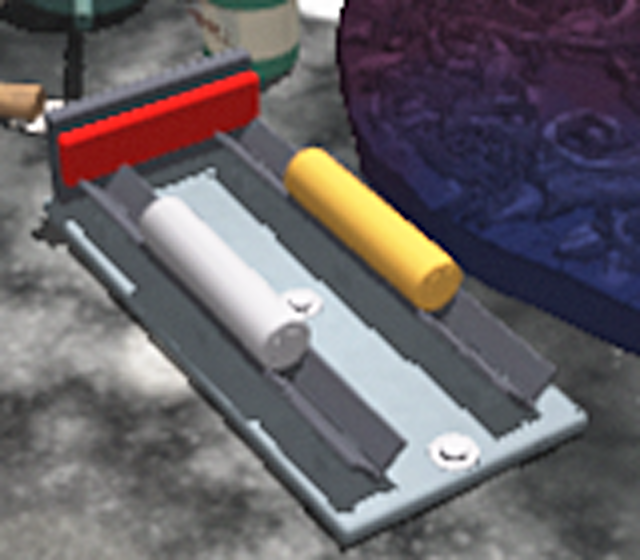

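Checks: the rod measures 120.6 mm against 120, and the strip 120.8 mm against 122. The groove runs about 1–2° off +y and the gap is about 70 mm. I'll descend with shut fingers behind the rod's rear end (y≈0.02, x≈0.546).

```bash
python3 - <<'E'
from h import *
a=np.deg2rad(88.5)/2
q=[0,np.cos(a),np.sin(a),0]
command_gripper(0.0)
move_pose([0.546,-0.025,0.16],q)
print(get_time(),get_tcp_pos(),get_ft_force())
r=movel([0.546,-0.025,0.039],v=0.08,until_force=5)
print(r,get_time(),get_tcp_pos(),get_ee_rot(),get_ft_force(),get_grip_width())
for n in ("top","side"):
    im=read_camera(n);a=cv2.resize(im[100:300,130:390],None,fx=3,fy=3);cv2.imwrite(f"pics/{n}1.png",a[:,:,::-1])
E
```

```text
3.9583 [ 0.5461 -0.0244  0.1601] [-0.0105 -0.0464  0.1694]
False 5.6167 [ 0.5464 -0.025   0.0395] [0.0004 0.7163 0.6978 0.0003] [-0.5481 -0.7669 -0.6107] 0.0014391456925428529
```

View pics/side1.png

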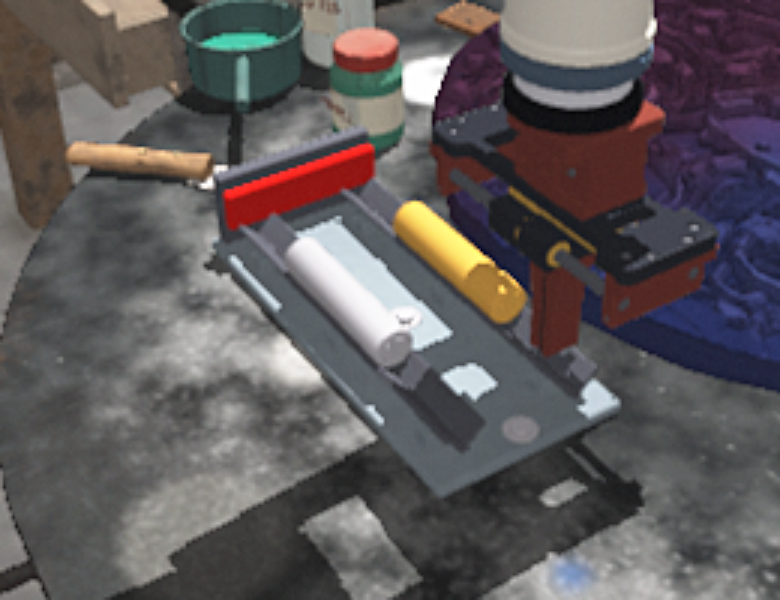

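View pics/top1.png

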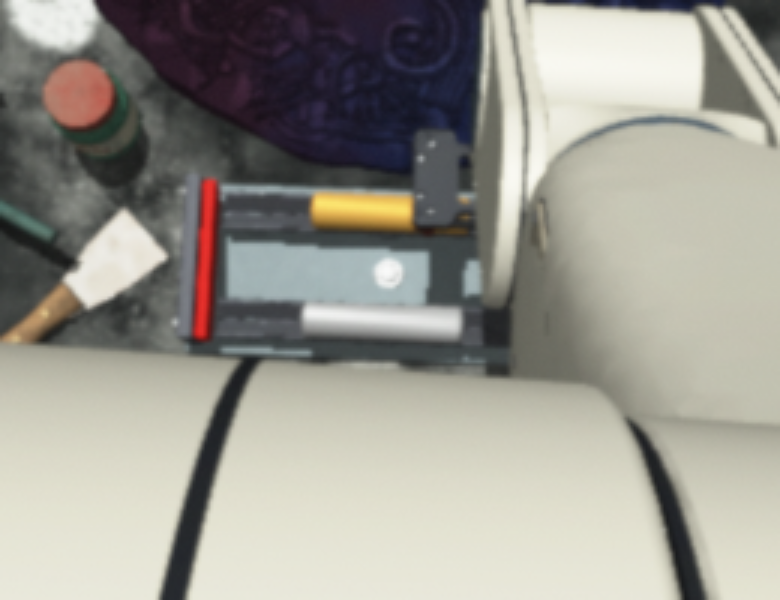

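The fingers stand behind the rod, in line with the groove (side crop about col 555, row 330), and nothing is touched. Now the push.

```bash
python3 - <<'E'
from h import *
print(get_ft_force())
r=movel([0.5485,0.055,0.039],v=0.03,until_force=9)
print(r,get_time(),get_tcp_pos(),get_ft_force())
if not r:
    r=movel([0.5493,0.086,0.039],v=0.015,until_force=6)
    print(r,get_time(),get_tcp_pos(),get_ft_force())
im=read_camera("side");a=cv2.resize(im[100:300,130:390],None,fx=3,fy=3);cv2.imwrite("pics/side2.png",a[:,:,::-1])
E
```

```text
[ 0.4818 -0.0236 -0.6369]
False 8.5333 [0.5485 0.055  0.039 ] [ 1.5184 -2.0416 -0.3543]
True 10.4083 [0.5493 0.0846 0.0389] [ 1.3934 -1.2313  1.3826]
```

View pics/side2.png

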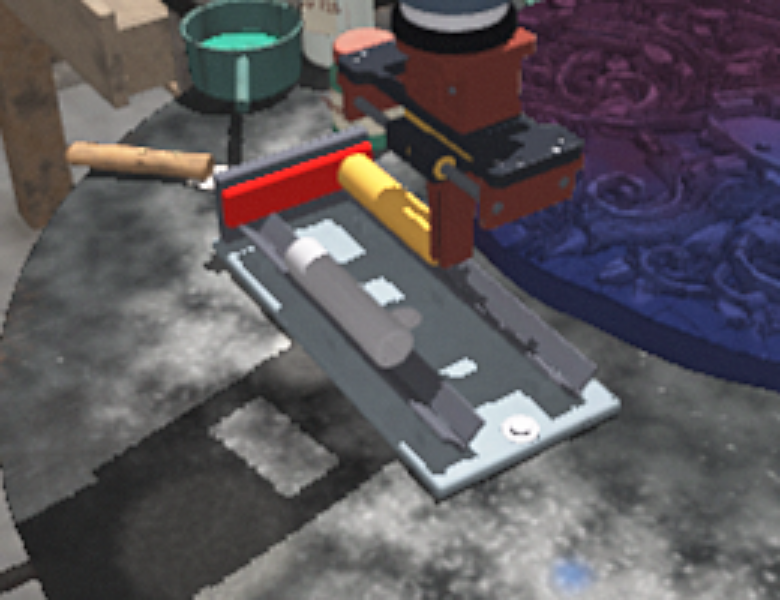

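The rod's front end now appears to be at the red strip (crop about col 350, row 165). The force reading is ambiguous, so I'll sample it and press on in small steps.

```bash
python3 - <<'E'
from h import *
def F(n=10):
    o=[]
    for _ in range(n): o.append(get_ft_force()); wait(0.01)
    return np.mean(o,0),np.std(o,0)
print(F())
y0=get_tcp_pos()[1]
for k in range(1,7):
    movel([0.5493+.00003*k,y0+0.001*k,0.039],v=0.01)
    wait(.1);m,s=F();p=get_tcp_pos();print(k,p,m,s)
    if m[1]<-7.5: break
print(get_time())
im=read_camera("side");a=cv2.resize(im[130:200,195:320],None,fx=6,fy=6,interpolation=cv2.INTER_CUBIC);cv2.imwrite("pics/side3.png",a[:,:,::-1])
E
```

```text
(array([ 0.2463, -1.1653,  0.5342]), array([0.7931, 0.242 , 0.456 ]))
1 [0.5491 0.0851 0.0388] [ 0.5203 -5.2794 -0.5357] [0.4912 0.2794 0.5088]
2 [0.5491 0.086  0.0388] [ 0.824  -6.2917 -0.5883] [0.4358 0.2679 0.3713]
3 [0.5492 0.0868 0.0388] [ 1.1941 -7.3503 -0.7746] [0.4171 0.4889 0.4811]
4 [0.5492 0.0876 0.0388] [ 1.3776 -8.2328 -0.2218] [0.5357 0.4856 0.504 ]
12.3
```

View pics/side3.png

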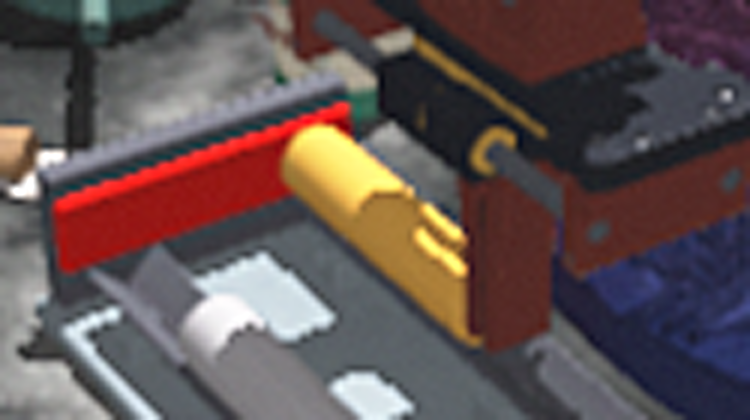

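The force rises by about 1 N/mm, to 8.2 N against about 2 N when sliding, which is what pressing on rubber would give. The rod is against the stop and lies in the groove. Now I back off and check.

```bash
python3 - <<'E'
from h import *
movel([0.5478,0.035,0.039],v=0.03)
print(get_ft_force())
movel([0.5478,0.0,0.2],v=0.12)
q=get_joint_pos(); q[0]-=0.9; movej(q)
print(get_time(),get_tcp_pos(),get_ft_force())
P={}
for n in ("top","side"):
    im=read_camera(n)
    for k,m in masks(n,im).items():
        c=blob(m);P[n,k]=ends(c);print(n,k,*ends(c))
    a=cv2.resize(im[150:230,185:330] if n=="top" else im[130:270,190:350],None,fx=4,fy=4,interpolation=cv2.INTER_CUBIC)
    cv2.imwrite(f"pics/{n}4.png",a[:,:,::-1])
for i in (0,1): print(onz("top",P["top","brass"][i],.05))
f=lambda n:(P[n,"brass"][0]+P[n,"brass"][1])/2
print(tri(f("top"),f("side")))
E
```

```text
[ 0.128  -0.1917 -0.8082]
17.55 [ 0.3409 -0.4281  0.1992] [-0.0251 -0.4283  0.1701]
top brass [200.7328 168.5431] [253.1983 171.6293] (52.556209564208984, 11.215907096862793)
top red [199.3845 159.9638] [196.2604 213.0742] (53.20215606689453, 5.108816146850586)
side brass [245.1034 153.7586] [280.1724 184.931 ] (46.92070007324219, 13.785550117492676)
side red [254.5337 152.4307] [203.6327 170.0502] (53.86421203613281, 13.084424018859863)
[0.5517 0.2138 0.05  ]
[0.5448 0.0942 0.05  ]
(array([0.5527, 0.1538, 0.0387]), np.float64(0.004517067593184711))
```

View pics/top4.png

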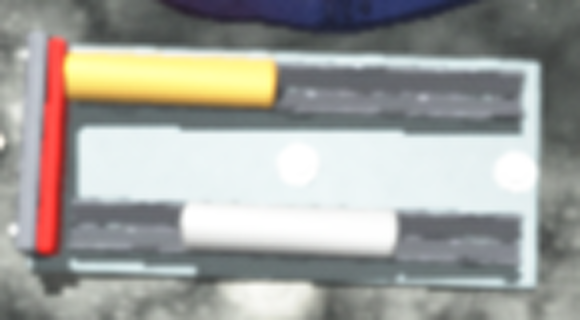

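View pics/side4.png

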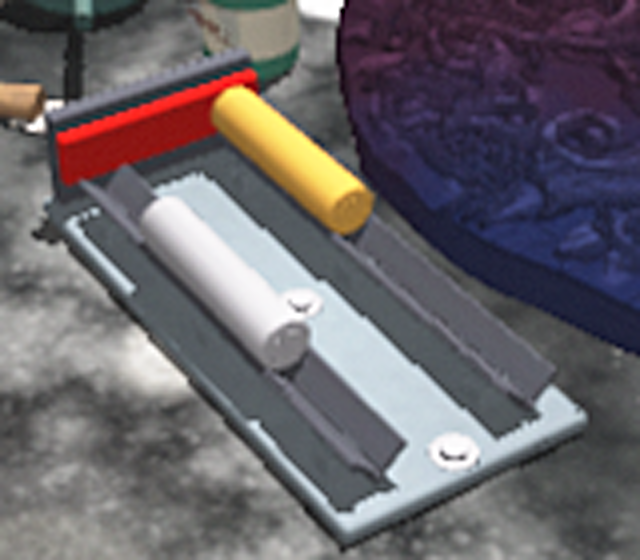

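The brass rod's end meets the red strip (top crop col 65), it lies in its groove, and the steel rod sits at the same pixels as before. The arm is clear.

```bash
python3 -c "
from station import *
job_done()"
```

```text
the job is handed in; nothing more can be done
```

I pushed the brass rod about 70 mm along its groove with the shut fingers until its end pressed on the red stop. Then I backed off, moved the arm clear and handed the job in. It took about 17.7 s; no verdict was reported.

**Contact with the stop:** the push force rose from about 2 N while sliding to about 8 N at the end, at roughly 1 N per mm. That puts roughly 6 N on the rubber. The first force-triggered stop was ambiguous because the reading dropped back to about 1 N, so I pressed on in 1 mm steps to confirm.

**After release:** the last pictures show the rod's end at the red face and the rod lying in the groove, with its middle at a height of about 39 mm (nominal 42). The steel rod looks unmoved in both views; I judged that by eye and did not measure it.

**Disagreements:**
- The sight lines from the two cameras miss each other by about 5 mm at the rod's middle.
- The final rod angle from the mask (about 3°) differs from the first reading (about 1°).

Both are well within the limits.

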